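# Turn a battery pack round in its charging dock

### The arm

A 6-joint arm with a two-finger parallel gripper is mounted at the origin on a cart in front of the work surface, level with it; the furniture and walls round the work are solid. World frame = base frame: x ahead of the robot, y to its left, z up, the work surface at z = 0. Lengths are in m, angles in rad, forces in N, time in s.
With the tool pointing down it reaches from about 0.3 to 0.95 m from the base axis. Payload 3.1 kg.
Tool frame: the origin (TCP) lies on the mounting face of the last link; the fingertips stand 173 mm ahead of it and the grasp point (between the pads) lies 155 mm ahead of it (env.tip_extent is the distance from the TCP to the fingertips, in m); x points along the fingers, z is the direction in which the jaws open and shut, and the axes are right-handed (so a half turn about x gives the same grasp; the last joint's range is limited). The gripper opens to 85 mm and grips with 20 to 120 N. Pads are 22 mm wide; open, the fingers measure 114 mm over their backs; the gripper's body (76 mm by 85 mm) begins 54 mm behind the grasp point. The pads swing forward as they close: fully open they stand 13 mm farther back than shut.
Start: joints at [-1.181, 0.308, 1.634, -0, 1.2, -0.07], TCP at [0.277, -0.56, 0.405] pointing down, gripper open.
Joint ranges: [-3.06, 3.06], [-0.79, 1.96], [0.05, 2.63], [-1.19, 4.34], [0.05, 2.64], [-2.94, 2.94]. Speed limits (rad/s): [2.79, 2.79, 3.14, 3.14, 3.14, 3.14].

### API

Orientations are given as a unit quaternion [x, y, z, w].
In Python, from station import env gives the robot as it stands.
- The arm moves only by the tool move_arm, never from a script. Its argument "deltas" is a list of rows, each an object of numbers: "x", "y", "z": the shift along the tool's x, y, z in units of 40 mm (1.0 is 40 mm); "rx", "ry", "rz": the turn, a rotation vector about the tool's x, y, z in units of 8 degrees (1.0 is 8 degrees); "hand": the finger opening in mm, from 0 to 85.4. A call has 1 to 20 rows; each row is the pose to reach, as a shift and turn from the pose commanded when the call began, along the tool's axes at that moment; what a row does not reach only later rows make up. A row lasts 1/10 s, in which the tool goes at most 50 mm and 8.59 degrees, less where a joint would pass 70% of its speed; a pose out of reach is approached as far as the arm can. A call with a gripper value outside its range is refused whole. The fingers move at their own pace and stop on an object; "grip_force" is the grip in N (left out, the last holds). Time passes only in rows, so rows that repeat a pose let the fingers close. It gives the time, the measured TCP pose, the force and the opening at its end, in the units of the state.
- env.get_state(): the state, without advancing time (a new reading comes with each control period).
- env.camera(name): name is "scene" or "side" or "wrist"; returns a dict with "img" (480x640x3 uint8, blue, green, red), "fx", "fy", "cx", "cy" (pixels), "R" (3x3) and "t" (3): a world point X has camera coordinates R X + t. Camera axes: x right, y down, z forward; pixel columns grow to the right and rows downward; lengths in m; the calibration is good to about 2 mm. The wrist camera is an equidistant fisheye: a pixel r from the principal point sees the ray r / f radians off the axis. A picture is of the moment at which its call begins. There is no depth.
- env.close_job(): hands the job in, once; it reports no verdict.
The state is a dict: "t": time; "joints": joint angles; "dq": joint speeds; "tau": joint torques, N m; "position": TCP position; "ee_rot": TCP orientation; "contact_force": force on the tool from outside, world axes, zero at the start; "torque": the same for the moment, N m; "finger_gap": opening from 0.0 (shut) to 1.0 (fully open).
Only numpy, scipy, OpenCV 4.12 (cv2) and the standard library are available. Lean on these libraries where they do the work, as an engineer would, in place of code of your own. Each camera call takes 0.05 s, during which the arm holds its last target. There are 200 camera calls.

### The job

The battery pack of the cordless glue gun has been put into its charging dock back to front. Draw it out, set it down flat on the bench and let go of it, then take it by its blue grip end and slide it under the dock's hood with the brass contacts first, fully home, so that it clicks past the sprung balls and stays held; leave it there. Do not push the other things on the bench about.

Things in the scene. Friction and masses are not known exactly. Their poses are not given: they have to be found in the camera images.
- dock: grey charging dock fixed to the bench: a low hooded bay open only at its mouth, which faces roughly to the robot. Origin: middle of the mouth, on the bench; x runs level into the bay, z up. Outside it is 43 mm high and spans x = -4 to 98 mm; walls to y = +-39 mm, a 4 mm high screw flange (from x = 24 mm) to y = +-52 mm
- dock_mouth (a point): middle of the dock's mouth, on the bench (same as the dock's origin). The bay has no floor of its own: the pack slides on the bench. Inside it is 47 mm wide (about 63 mm at the very mouth, narrowing over the first 17 mm), 36 mm high under the hood (6 mm over a pack on the bench), 84 mm deep to the back wall
- pack_center (a point): centre of the loose battery pack, a white bar 136 mm long (its x), 44 mm wide (y), 30 mm high (z), 0.15 to 0.3 kg, flat on the bench, centre 15 mm up. Brass contacts at its +x end; the last 44 mm at its -x end are the blue ribbed grip. It starts with the grip end 30 to 45 mm inside the dock, contact end towards the robot
- pack_contact_end (a point): middle of the pack's contact end face, 68 mm from the centre along +x, 15 mm above the underside. In each flank, 26 mm behind this end, is an upright groove 12 mm wide and 5 mm deep for the dock's balls. When the pack is home this end is 83 to 84 mm inside the mouth and 52 mm of the grip end stay outside
- ball_left (a joint): sprung steel ball (14 mm across) in the dock's wall at its +y side, 57 mm inside the mouth, 16 mm up; it stands 4 mm into the bay. 0 = fully out, up to 0.0045 m = pressed into the wall. A passing pack presses it in about 3 mm; it springs back into the pack's groove when the pack is home. Passing both balls takes a push of about 4 to 8 N
- ball_right (a joint): the same ball in the wall at the dock's -y side
- clock_motor: black square clock movement, 56 x 56 x 33 mm, bystander beside the dock; origin under its centre
- birch_disc: birch disc, 68 mm across, 10 mm thick, bystander beside the dock; origin under its centre
- moss: green moss cushion, 56 mm across, 32 mm high, bystander; origin under its centre
- jar: glass jar of pins, 50 mm across, 62 mm high, bystander; origin under its centre
- tub: purple screw tub, 67 mm across, 50 mm high, bystander; origin under its centre
- pack: the same battery pack by its underside: origin under its centre, axes as above
Not all that is in view belongs to the job. Leave any red or turquoise look-alike of the pack alone. What is shaped like the dock but orange is not meant.

How it is judged:
By the outcome, as a careful person would: the job done as asked, in the order asked, and still so for the second after the job is handed in, with the robot touching nothing.
It also fails if it takes over 58 s, if anything falls off the work surface, if the arm or the gripper's body presses on something with over 40 N, if the wrist force passes 120 N, or if a joint passes its speed limit or range.

## Working session

There is one attempt and no reset: what is moved stays moved. The work goes in short steps, Python scripts to look and compute and a tool call to move; the robot and the scene stay as the last step left them, time stands still between calls to the robot, and variables do not carry over. Pictures are saved under pics/ and viewed, about 8 in all and at most 12, crops included, and the job is handed in when it is done.

Besides the shell and the picture viewer there is one more tool, called in YAML: its name, and indented under it one key for each argument. move_arm: Moves the arm, as the interface text tells. Its arguments: {"type":"object","properties":{"deltas":{"type":"array","items":{"type":"object","properties":{"x":{"type":"number"},"y":{"type":"number"},"z":{"type":"number"},"rx":{"type":"number"},"ry":{"type":"number"},"rz":{"type":"number"},"hand":{"type":"number"}}}},"grip_force":{"type":"number"}},"required":["deltas"]}

```bash
ls; mkdir -p pics; cat > h.py <<'E'
import numpy as np, cv2
from station import env
from scipy.spatial.transform import Rotation as Rn
def ray(c,u,v,fish=False):
    x=(u-c["cx"])/c["fx"]; y=(v-c["cy"])/c["fy"]
    if fish:
        r=np.hypot(x,y); d=np.array([x/r*np.sin(r),y/r*np.sin(r),np.cos(r)]) if r>1e-9 else np.array([0,0,1.])
    else: d=np.array([x,y,1.])
    R=np.array(c["R"]);t=np.array(c["t"])
    return -R.T@t, R.T@d/np.linalg.norm(d)
def onplane(c,u,v,z,fish=False):
    o,d=ray(c,u,v,fish); return o+d*(z-o[2])/d[2]
def tri(*rs):
    A=np.zeros((3,3));b=np.zeros(3)
    for o,d in rs:
        P=np.eye(3)-np.outer(d,d);A+=P;b+=P@o
    p=np.linalg.solve(A,b)
    return p,[np.linalg.norm((np.eye(3)-np.outer(d,d))@(p-o)) for o,d in rs]
def proj(c,X):
    p=np.array(c["R"])@X+np.array(c["t"]); return np.array([c["fx"]*p[0]/p[2]+c["cx"],c["fy"]*p[1]/p[2]+c["cy"]])
E
cat > /tmp/a.py <<'E'
E
python3 - <<'E'
from h import *
import pickle
print(env.get_state())
for n in("scene","side"):
    c=env.camera(n); cv2.imwrite(f"pics/{n}1.png",c["img"]); pickle.dump(c,open(n+"1.pkl","wb"))
    o,d=ray(c,320,240); print(n,o,d)
E
```

```text
pics
{'t': 0.0, 'joints': array([-1.18072511e+00,  3.09010156e-01,  1.63521775e+00,  2.17829067e-06,
        1.19966941e+00, -6.96920700e-02]), 'dq': array([ 1.14834708e-03, -6.37061227e-04,  3.89741689e-04, -6.13484105e-04,
        1.55378678e-05,  1.20574125e-03]), 'tau': array([-1.99718444e-03, -4.15253878e+01, -2.76665014e+01, -2.87252351e-04,
        1.00854909e-02,  2.50996322e-06]), 'position': array([ 0.27715134, -0.55970963,  0.40342853]), 'ee_rot': array([ 0.373393  ,  0.60143755, -0.37243806,  0.60011701]), 'contact_force': array([-0.89675777, -0.23051181,  0.41593392]), 'torque': array([-0.00083239,  0.03621692,  0.00597898]), 'finger_gap': 0.9968550523746821}
scene [-0.02158204  0.9963366   1.10740449] [ 0.37790451 -0.62299227 -0.68488598]
side [ 0.5055404  -0.94749612  0.746757  ] [ 0.04269472  0.80510782 -0.59158986]
```

View pics/scene1.png

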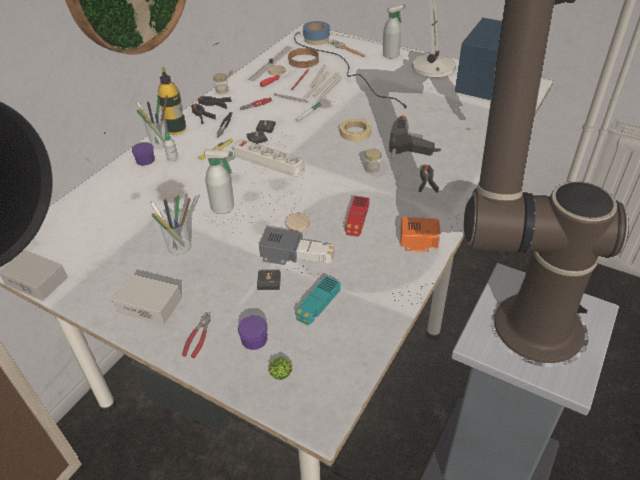

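View pics/side1.png

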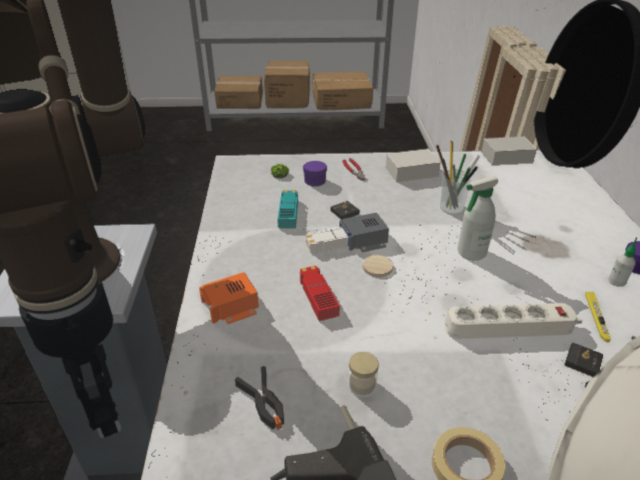

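The white pack is half in the grey dock: scene (317,251)/(280,245), side (327,238)/(366,231). The look-alikes are red (357,215), turquoise (318,298) and the orange dock (420,233), none of which are meant. I'll confirm this in one enlarged crop and get rough positions.

```bash
python3 - <<'E'
from h import *
import pickle
s=pickle.load(open("scene1.pkl","rb"));d=pickle.load(open("side1.pkl","rb"))
a=cv2.resize(s["img"][200:300,240:373],None,fx=6,fy=6,interpolation=cv2.INTER_CUBIC)[:, :798]
b=cv2.resize(d["img"][195:290,290:423],None,fx=6,fy=6,interpolation=cv2.INTER_CUBIC)[:, :798]
cv2.imwrite("pics/crop1.png",cv2.resize(np.vstack([a,b]),(798*600//1170+200,600)) if 0 else np.hstack([cv2.resize(a,(400,300)),cv2.resize(b,(400,300))]))
for n,c,u,v in(("pack end",s,333,252),("dock",s,262,240),("pack end",d,308,238),("dock",d,385,232)): print(n,onplane(c,u,v,0.03))
for n,u,v in(("teal",318,298),("red",357,215),("disc",298,221),("clock",268,278),("orange",420,233)): print(n,onplane(s,u,v,0.01))
E
```

```text
pack end [0.52105007 0.03923737 0.03      ]
dock [0.70704441 0.08961447 0.03      ]
pack end [0.52991626 0.03703357 0.03      ]
dock [0.7118511  0.05280373 0.03      ]
teal [0.48547385 0.17814108 0.01      ]
red [ 0.54419762 -0.13980452  0.01      ]
disc [ 0.67596698 -0.03919447  0.01      ]
clock [0.62888247 0.18138646 0.01      ]
orange [ 0.36110701 -0.15506288  0.01      ]
```

View pics/crop1.png

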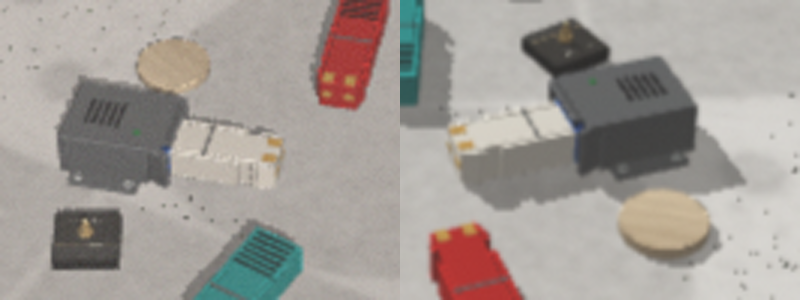

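Confirmed: the white pack with brass contacts is towards the robot, with its blue end in the grey dock. Next I'll put the wrist camera above it.

```bash
cat >> h.py <<'E'
def goal(p,yaw,R0=None,p0=None):
    """TCP at p, tool x down, tool z along world yaw; prints deltas in move units"""
    s=env.get_state()
    p0=s["position"] if p0 is None else p0
    R0=Rn.from_quat(s["ee_rot"]).as_matrix() if R0 is None else R0
    z=np.array([np.cos(yaw),np.sin(yaw),0]);x=np.array([0,0,-1.]);y=np.cross(z,x)
    Rt=np.column_stack([x,y,z])
    rv=Rn.from_matrix(R0.T@Rt).as_rotvec()
    return np.round(R0.T@(np.array(p)-p0)/0.04,3), np.round(np.degrees(rv)/8,3)
E
python3 - <<'E'
from h import *
s=env.get_state();R=Rn.from_quat(s["ee_rot"]).as_matrix();print(R.round(3))
for y in(100,-80):print(goal([.52,.04,.40],np.radians(y)))
c=env.camera("wrist");o,d=ray(c,c["cx"],c["cy"]);print(o,d,c["fx"],c["cx"],c["cy"], R.T@(o-s["position"]),R.T@d)
E
```

```text
[[-0.001  0.896  0.444]
 [ 0.002  0.444 -0.896]
 [-1.     0.    -0.002]]
(array([  0.114,  12.093, -10.742]), array([-2.0457e+01, -1.0000e-03, -2.2000e-02]))
(array([  0.114,  12.093, -10.742]), array([ 2.043e+00, -1.500e-02,  1.000e-03]))
[ 0.33688886 -0.53054305  0.37308751] [-0.23463323 -0.11343206 -0.96544312] 371.64829954431775 320.85942843586133 239.2514726069346 [0.03048069 0.06645046 0.00039678] [ 9.65403202e-01 -2.60761326e-01 -4.34261673e-04]
```

move_arm:
  deltas:
    - {"x": 0.1,"y": 12.1,"z": -10.75,"rx": 2.04}
    - {"x": 0.1,"y": 12.1,"z": -10.75,"rx": 2.04}
    - {"x": 0.1,"y": 12.1,"z": -10.75,"rx": 2.04}
    - {"x": 0.1,"y": 12.1,"z": -10.75,"rx": 2.04}
    - {"x": 0.1,"y": 12.1,"z": -10.75,"rx": 2.04}
    - {"x": 0.1,"y": 12.1,"z": -10.75,"rx": 2.04}
    - {"x": 0.1,"y": 12.1,"z": -10.75,"rx": 2.04}
    - {"x": 0.1,"y": 12.1,"z": -10.75,"rx": 2.04}
    - {"x": 0.1,"y": 12.1,"z": -10.75,"rx": 2.04}
    - {"x": 0.1,"y": 12.1,"z": -10.75,"rx": 2.04}
    - {"x": 0.1,"y": 12.1,"z": -10.75,"rx": 2.04}
    - {"x": 0.1,"y": 12.1,"z": -10.75,"rx": 2.04}
    - {"x": 0.1,"y": 12.1,"z": -10.75,"rx": 2.04}
    - {"x": 0.1,"y": 12.1,"z": -10.75,"rx": 2.04}
    - {"x": 0.1,"y": 12.1,"z": -10.75,"rx": 2.04}
    - {"x": 0.1,"y": 12.1,"z": -10.75,"rx": 2.04}
    - {"x": 0.1,"y": 12.1,"z": -10.75,"rx": 2.04}
    - {"x": 0.1,"y": 12.1,"z": -10.75,"rx": 2.04}

```text
invalid input at $.deltas[0]: expected keys x, y, z, rx, ry, rz, hand
```

```bash
python3 - <<'E'
from h import *
import pickle
s=env.get_state();print(s["t"],s["position"],np.round(s["dq"],3),s["joints"].round(3))
c=env.camera("wrist");pickle.dump(c,open("w1.pkl","wb"));cv2.imwrite("pics/w1.png",c["img"])
E
```

```text
0.15 [ 0.27720015 -0.55980133  0.40372404] [ 0.001 -0.004 -0.004  0.     0.002  0.   ] [-1.181  0.309  1.635  0.     1.2   -0.07 ]
```

View pics/w1.png

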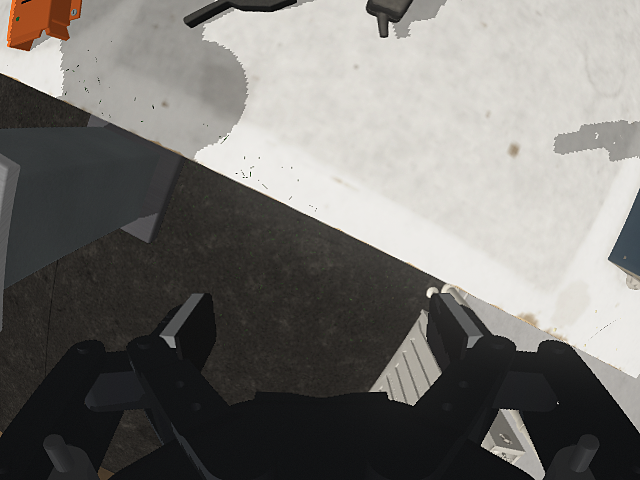

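The move was refused because every key must be given, so this picture shows only the start pose, with the floor and the bench edge. I'll resend it with all the keys. That makes 4 pictures viewed.

move_arm:
  deltas:
    - {"x": 0.1,"y": 12.1,"z": -10.75,"rx": 2.04,"ry": 0,"rz": 0,"hand": 85}
    - {"x": 0.1,"y": 12.1,"z": -10.75,"rx": 2.04,"ry": 0,"rz": 0,"hand": 85}
    - {"x": 0.1,"y": 12.1,"z": -10.75,"rx": 2.04,"ry": 0,"rz": 0,"hand": 85}
    - {"x": 0.1,"y": 12.1,"z": -10.75,"rx": 2.04,"ry": 0,"rz": 0,"hand": 85}
    - {"x": 0.1,"y": 12.1,"z": -10.75,"rx": 2.04,"ry": 0,"rz": 0,"hand": 85}
    - {"x": 0.1,"y": 12.1,"z": -10.75,"rx": 2.04,"ry": 0,"rz": 0,"hand": 85}
    - {"x": 0.1,"y": 12.1,"z": -10.75,"rx": 2.04,"ry": 0,"rz": 0,"hand": 85}
    - {"x": 0.1,"y": 12.1,"z": -10.75,"rx": 2.04,"ry": 0,"rz": 0,"hand": 85}
    - {"x": 0.1,"y": 12.1,"z": -10.75,"rx": 2.04,"ry": 0,"rz": 0,"hand": 85}
    - {"x": 0.1,"y": 12.1,"z": -10.75,"rx": 2.04,"ry": 0,"rz": 0,"hand": 85}
    - {"x": 0.1,"y": 12.1,"z": -10.75,"rx": 2.04,"ry": 0,"rz": 0,"hand": 85}
    - {"x": 0.1,"y": 12.1,"z": -10.75,"rx": 2.04,"ry": 0,"rz": 0,"hand": 85}
    - {"x": 0.1,"y": 12.1,"z": -10.75,"rx": 2.04,"ry": 0,"rz": 0,"hand": 85}
    - {"x": 0.1,"y": 12.1,"z": -10.75,"rx": 2.04,"ry": 0,"rz": 0,"hand": 85}
    - {"x": 0.1,"y": 12.1,"z": -10.75,"rx": 2.04,"ry": 0,"rz": 0,"hand": 85}
    - {"x": 0.1,"y": 12.1,"z": -10.75,"rx": 2.04,"ry": 0,"rz": 0,"hand": 85}
    - {"x": 0.1,"y": 12.1,"z": -10.75,"rx": 2.04,"ry": 0,"rz": 0,"hand": 85}
    - {"x": 0.1,"y": 12.1,"z": -10.75,"rx": 2.04,"ry": 0,"rz": 0,"hand": 85}
    - {"x": 0.1,"y": 12.1,"z": -10.75,"rx": 2.04,"ry": 0,"rz": 0,"hand": 85}
    - {"x": 0.1,"y": 12.1,"z": -10.75,"rx": 2.04,"ry": 0,"rz": 0,"hand": 85}

```text
t: 2.2
position: [0.5202, 0.0393, 0.4008]
ee_rot: [0.455, 0.541, -0.455, 0.542]
contact_force: [0.5, 0.4, -0.8]
finger_gap: 0.992
```

```bash
python3 - <<'E'
from h import *
import pickle
s=env.get_state();print(s["t"],s["position"],np.abs(s["dq"]).max(),s["joints"].round(3))
c=env.camera("wrist");pickle.dump(c,open("w1.pkl","wb"));cv2.imwrite("pics/w1b.png",c["img"])
E
```

```text
2.2 [0.52016674 0.03934728 0.40077002] 0.005007071735757646 [-0.008  0.113  1.879  0.     1.15   1.389]
```

View pics/w1b.png

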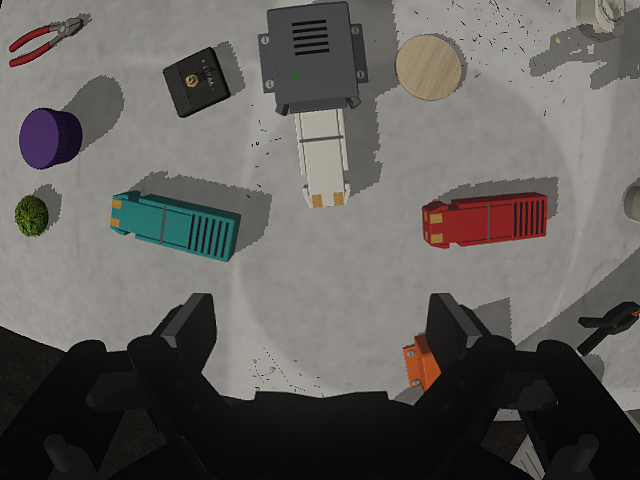

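This shows the contact end at about pixel (328,207), the dock mouth at about row 110, and the bystanders clear of the workspace. I'll make orthophotos at the pack top and the hood top for measuring.

```bash
cat >> h.py <<'E'
def ortho(c,z,x0,x1,y0,y1,s=2.0):
    """wrist fisheye -> top-down map at height z; up = +x, left = +y; s px per mm"""
    H=int((x1-x0)*1000*s);W=int((y1-y0)*1000*s)
    v,u=np.mgrid[0:H,0:W]
    X=np.stack([x1-v/(1000*s),y1-u/(1000*s),np.full(v.shape,z)],-1)
    p=X@np.array(c["R"]).T+np.array(c["t"])
    r=np.hypot(p[...,0],p[...,1]);k=np.arctan2(r,p[...,2])/np.maximum(r,1e-9)
    return cv2.remap(c["img"],(c["fx"]*p[...,0]*k+c["cx"]).astype(np.float32),(c["fy"]*p[...,1]*k+c["cy"]).astype(np.float32),cv2.INTER_LINEAR)
E
python3 - <<'E'
from h import *
import pickle
c=pickle.load(open("w1.pkl","rb"))
a=ortho(c,.03,.49,.75,-.05,.15);b=ortho(c,.043,.49,.75,-.05,.15)
for i in(a,b):
    for k in range(0,400,40): cv2.line(i,(k,0),(k,6),(0,0,255),1)
    for k in range(0,520,40): cv2.line(i,(0,k),(6,k),(0,0,255),1)
cv2.imwrite("pics/o1.png",np.hstack([a,b]))
# white pack mask in z=.03 map: row-wise edges
hsv=cv2.cvtColor(ortho(c,.03,.49,.75,-.05,.15),cv2.COLOR_BGR2HSV)
for r in range(280,450,12):
    x=.75-r/2000; row=hsv[r]
    print(r,round(x,3)," ".join(f"{v}" for v in row[120:270:5,2]))
E
```

```text
280 0.61 51 35 81 60 60 66 67 66 101 186 177 171 169 169 169 168 168 168 168 171 100 169 132 93 96 95 96 94 94 92
292 0.604 92 54 154 147 143 173 175 174 139 170 169 168 168 169 168 168 168 167 168 167 171 146 169 100 96 96 96 95 97 95
304 0.598 152 149 144 144 144 141 171 141 183 168 170 170 168 168 169 168 167 168 167 167 168 125 169 169 93 96 96 97 97 97
316 0.592 148 144 143 141 142 142 164 169 106 173 170 170 170 169 169 169 172 172 156 103 79 70 74 118 139 94 95 94 93 94
328 0.586 145 144 142 141 140 141 138 196 170 144 143 83 66 75 93 147 178 172 166 168 167 167 167 136 169 84 95 95 94 94
340 0.58 143 146 144 144 142 142 140 134 176 141 175 171 170 168 169 168 168 168 167 167 167 167 167 134 191 167 87 95 94 95
352 0.574 146 143 142 142 141 140 139 137 141 170 105 173 169 169 169 169 167 168 168 168 167 166 167 169 104 174 139 96 95 93
364 0.568 139 141 142 142 142 144 144 141 137 170 168 150 169 170 169 169 168 169 168 169 167 167 167 167 167 148 169 98 95 94
376 0.562 144 144 145 144 145 145 146 146 142 143 171 157 170 169 169 169 170 168 168 167 167 167 166 167 167 149 93 96 97 98
388 0.556 145 146 146 145 145 143 146 146 145 144 140 169 126 174 169 168 168 168 167 168 167 168 167 167 166 167 106 98 98 96
400 0.55 147 147 147 145 145 143 143 145 146 148 148 148 147 176 169 169 168 169 168 168 167 167 167 167 167 166 171 123 171 115
412 0.544 146 145 145 145 144 144 143 143 144 145 147 148 150 84 174 168 168 169 169 167 168 168 167 167 166 167 169 159 159 156
424 0.538 141 140 140 142 145 145 145 145 146 147 146 146 148 169 138 178 169 170 161 161 167 167 167 168 145 150 145 146 164 157
436 0.532 142 141 141 143 143 146 146 147 146 145 145 145 145 149 171 156 157 148 149 146 163 167 167 166 166 148 150 143 149 144
448 0.526 96 107 142 143 145 145 144 145 144 143 143 142 142 144 143 171 170 147 152 145 145 145 144 143 142 142 142 143 142 142
```

View pics/o1.png

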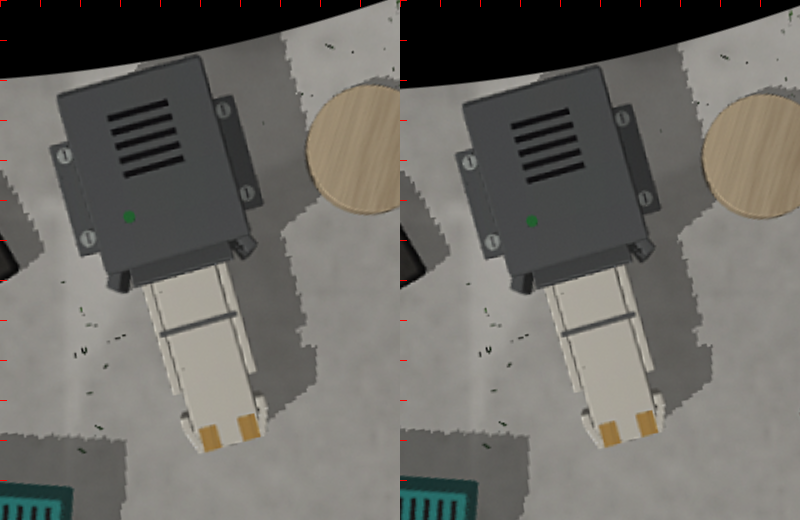

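```bash
python3 - <<'E'
from h import *
print(goal([.5786,.048,.30],np.radians(15.7-90)))
E
```

```text
(array([2.521, 1.474, 0.043]), array([-0.716,  0.   , -0.002]))
```

move_arm:
  deltas:
    - {"x": 0.8,"y": 0.5,"z": 0.01,"rx": -0.3,"ry": 0,"rz": 0,"hand": 85}
    - {"x": 1.7,"y": 1.0,"z": 0.03,"rx": -0.6,"ry": 0,"rz": 0,"hand": 85}
    - {"x": 2.5,"y": 1.47,"z": 0.04,"rx": -0.72,"ry": 0,"rz": 0,"hand": 85}
    - {"x": 2.5,"y": 1.47,"z": 0.04,"rx": -0.72,"ry": 0,"rz": 0,"hand": 85}
    - {"x": 2.5,"y": 1.47,"z": 0.04,"rx": -0.72,"ry": 0,"rz": 0,"hand": 85}
    - {"x": 2.5,"y": 1.47,"z": 0.04,"rx": -0.72,"ry": 0,"rz": 0,"hand": 85}

```text
t: 2.85
position: [0.5787, 0.0486, 0.3025]
ee_rot: [0.427, 0.563, -0.426, 0.565]
contact_force: [-0.5, -0.6, -1.3]
finger_gap: 0.993
```

```bash
python3 - <<'E'
from h import *
import pickle
s=env.get_state();print(s["t"],s["position"],np.abs(s["dq"]).max(),s["joints"].round(3))
c=env.camera("wrist");pickle.dump(c,open("w2.pkl","wb"))
a=ortho(c,.03,.49,.75,-.05,.15);b=ortho(c,.043,.49,.75,-.05,.15)
cv2.imwrite("pics/o2.png",np.hstack([a,b]))
E
```

```text
2.85 [0.57866059 0.04860596 0.30245962] 0.02308680033806568 [ 0.009  0.34   1.818 -0.     0.981  1.304]
```

View pics/o2.png

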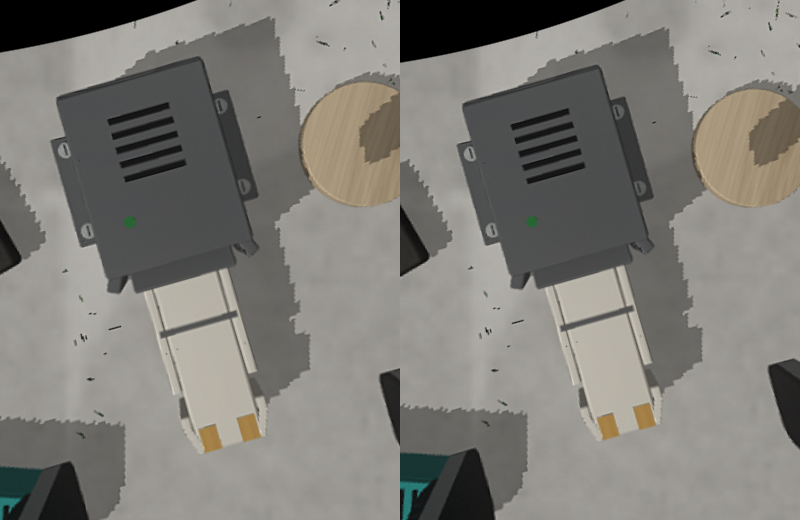

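```bash
python3 - <<'E'
from h import *
import pickle
def W(u,v): return np.array([.75-v/2000,.15-u/2000])
for n in("w1","w2"):
    c=pickle.load(open(n+".pkl","rb"))
    b=ortho(c,.043,.49,.75,-.05,.15)
    h=cv2.cvtColor(cv2.medianBlur(b,3),cv2.COLOR_BGR2HSV)
    print(n,"V hood/shadow",h[230,180,2],h[180,270,2])
    # best edge line either side: scan family of lines, along-line mean gradient
    g=cv2.GaussianBlur(cv2.cvtColor(b,cv2.COLOR_BGR2GRAY),(0,0),1).astype(np.float32)
    def best(g,rows,um,sl0,sign):
        gx=cv2.Sobel(g,cv2.CV_32F,1,0)
        r=np.arange(*rows);B=None
        for sl in np.arange(sl0-.05,sl0+.05,.004):
            for u0 in np.arange(um-12,um+12,.5):
                u=u0+sl*(r-rows[0]); s=sign*cv2.remap(gx,u[None].astype(np.float32),r[None].astype(np.float32),1).mean()
                if B is None or s>B[0]:B=(s,u0,sl)
        return B
    for rows,um,sg in(((130,250),72,-1),((90,225),206,1)):
        s,u0,sl=best(g,rows,um,.28,sg); print(" hood edge",W(u0,rows[0]),np.degrees(np.arctan(sl)).round(2),round(float(s)))
    a=ortho(c,.03,.49,.75,-.05,.15)
    hh=cv2.cvtColor(a,cv2.COLOR_BGR2HSV)
    m=cv2.inRange(hh,(10,120,80),(30,255,255));m[:400]=0;m[:,300:]=0
    k,_,st,ct=cv2.connectedComponentsWithStats(m)
    br=sorted([(st[i,4],ct[i]) for i in range(1,k)],key=lambda q:-q[0])[:2]; print(" brass",[(q,W(*p).round(4)) for q,p in br], "mid",W(*(sum(p for _,p in br)/2)).round(4))
    gr=cv2.cvtColor(a,cv2.COLOR_BGR2GRAY)
    d=((gr<100)&(hh[...,1]<80)).astype(np.uint8);d[:300]=0;d[345:]=0;d[:,:150]=0;d[:,245:]=0
    v,u=np.nonzero(d); f=cv2.fitLine(np.stack([u,v],1).astype(np.float32),cv2.DIST_HUBER,0,.01,.01).ravel()
    print(" slot",W(f[2],f[3]).round(4),np.degrees(np.arctan2(-f[1],f[0])).round(2),u.min(),u.max())
    bl=cv2.inRange(cv2.cvtColor(c["img"],cv2.COLOR_BGR2HSV),(105,120,40),(130,255,255));print(" blue px",bl[80:140,260:360].sum()//255)
E
```

```text
w1 V hood/shadow 72 93
 hood edge [0.685   0.11625] 15.11 39
 hood edge [0.705 0.046] 15.96 49
 brass [(np.int32(370), array([0.5366, 0.0257])), (np.int32(357), array([0.531, 0.045]))] mid [0.5338 0.0353]
 slot [0.589  0.0486] 16.72 156 244
 blue px 0
w2 V hood/shadow 79 104
 hood edge [0.685 0.116] 15.96 45
 hood edge [0.705   0.04625] 15.96 49
 brass [(np.int32(397), array([0.5362, 0.0258])), (np.int32(384), array([0.5308, 0.045 ]))] mid [0.5335 0.0354]
 slot [0.5881 0.0507] 15.76 158 244
 blue px 0
```

move_arm:
  deltas:
    - {"x": 0.8,"y": -0.02,"z": 0,"rx": 0,"ry": 0,"rz": 0,"hand": 85}
    - {"x": 1.6,"y": -0.02,"z": 0,"rx": 0,"ry": 0,"rz": 0,"hand": 85}
    - {"x": 2.4,"y": -0.02,"z": 0,"rx": 0,"ry": 0,"rz": 0,"hand": 85}
    - {"x": 2.9,"y": -0.02,"z": 0,"rx": 0,"ry": 0,"rz": 0,"hand": 80}
    - {"x": 3.2,"y": -0.02,"z": 0,"rx": 0,"ry": 0,"rz": 0,"hand": 70}
    - {"x": 3.2,"y": -0.02,"z": 0,"rx": 0,"ry": 0,"rz": 0,"hand": 60}
    - {"x": 3.2,"y": -0.02,"z": 0,"rx": 0,"ry": 0,"rz": 0,"hand": 60}
    - {"x": 3.2,"y": -0.02,"z": 0,"rx": 0,"ry": 0,"rz": 0,"hand": 60}
  grip_force: 50

```text
t: 3.7
position: [0.5788, 0.0485, 0.1747]
ee_rot: [0.427, 0.563, -0.426, 0.565]
contact_force: [1.1, 0.3, 0.4]
finger_gap: 0.703
```

move_arm:
  deltas:
    - {"x": 0,"y": 0,"z": 0,"rx": 0,"ry": 0,"rz": 0,"hand": 40}
    - {"x": 0,"y": 0,"z": 0,"rx": 0,"ry": 0,"rz": 0,"hand": 30}
    - {"x": 0,"y": 0,"z": 0,"rx": 0,"ry": 0,"rz": 0,"hand": 30}
    - {"x": 0,"y": 0,"z": 0,"rx": 0,"ry": 0,"rz": 0,"hand": 30}
    - {"x": 0,"y": 0,"z": 0,"rx": 0,"ry": 0,"rz": 0,"hand": 30}
    - {"x": 0,"y": 0,"z": 0,"rx": 0,"ry": 0,"rz": 0,"hand": 30}
  grip_force: 50

```text
t: 4.3
position: [0.5787, 0.0485, 0.1744]
ee_rot: [0.427, 0.563, -0.426, 0.565]
contact_force: [-1.2, -0.8, 6.3]
finger_gap: 0.509
```

move_arm:
  deltas:
    - {"x": 0,"y": -0.3,"z": 0,"rx": 0,"ry": 0,"rz": 0,"hand": 30}
    - {"x": 0,"y": -0.6,"z": 0,"rx": 0,"ry": 0,"rz": 0,"hand": 30}
    - {"x": 0,"y": -0.9,"z": 0,"rx": 0,"ry": 0,"rz": 0,"hand": 30}
    - {"x": 0,"y": -1.2,"z": 0,"rx": 0,"ry": 0,"rz": 0,"hand": 30}
    - {"x": 0,"y": -1.5,"z": 0,"rx": 0,"ry": 0,"rz": 0,"hand": 30}
    - {"x": 0,"y": -1.8,"z": 0,"rx": 0,"ry": 0,"rz": 0,"hand": 30}
    - {"x": -0.4,"y": -1.8,"z": 0,"rx": 0,"ry": 0,"rz": 0,"hand": 30}
    - {"x": -0.9,"y": -1.8,"z": 0,"rx": 0,"ry": 0,"rz": 0,"hand": 30}
    - {"x": -1.4,"y": -1.8,"z": 0,"rx": 0,"ry": 0,"rz": 0,"hand": 30}
    - {"x": -1.4,"y": -1.8,"z": 0,"rx": 0,"ry": 0,"rz": 0,"hand": 30}
    - {"x": -1.4,"y": -1.8,"z": 0,"rx": 0,"ry": 0,"rz": 0,"hand": 30}

```text
t: 5.4
position: [0.507, 0.0287, 0.2278]
ee_rot: [0.426, 0.565, -0.427, 0.563]
contact_force: [-0.3, -0.2, -2.2]
finger_gap: 0.502
```

```bash
python3 - <<'E'
from h import *
s=env.get_state();print(s["t"],s["position"],s["contact_force"],s["finger_gap"],s["joints"].round(3))
c=env.camera("wrist");cv2.imwrite("pics/w3.png",c["img"])
E
```

```text
5.4 [0.50697518 0.02874185 0.22781431] [-0.3342726  -0.17089803 -2.15295596] 0.5019267498566471 [-0.029  0.337  2.018 -0.     0.789  1.266]
```

View pics/w3.png

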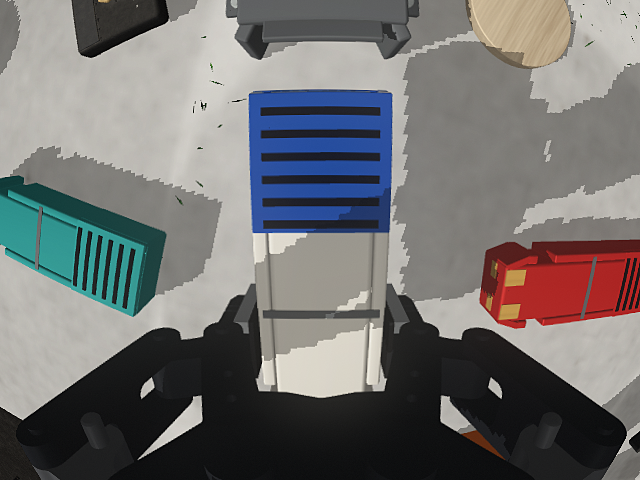

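The pack hangs level and clear of the dock; the blue end is at rows 90–232 and both look-alikes are untouched. Next I'll turn it half a turn in the air (j6 from +1.27 to about −1.88, within its range).

move_arm:
  deltas:
    - {"x": -0.3,"y": 0,"z": 0,"rx": 0,"ry": 0,"rz": 0,"hand": 30}
    - {"x": -0.5,"y": 0,"z": 0,"rx": -0.7,"ry": 0,"rz": 0,"hand": 30}
    - {"x": -0.5,"y": 0.1,"z": 0,"rx": -1.7,"ry": 0,"rz": 0,"hand": 30}
    - {"x": -0.5,"y": 0.2,"z": 0,"rx": -2.7,"ry": 0,"rz": 0,"hand": 30}
    - {"x": -0.5,"y": 0.3,"z": 0,"rx": -3.7,"ry": 0,"rz": 0,"hand": 30}
    - {"x": -0.5,"y": 0.4,"z": 0,"rx": -4.7,"ry": 0,"rz": 0,"hand": 30}
    - {"x": -0.5,"y": 0.5,"z": 0,"rx": -5.7,"ry": 0,"rz": 0,"hand": 30}
    - {"x": -0.5,"y": 0.6,"z": 0,"rx": -6.7,"ry": 0,"rz": 0,"hand": 30}
    - {"x": -0.5,"y": 0.7,"z": 0,"rx": -7.7,"ry": 0,"rz": 0,"hand": 30}
    - {"x": -0.5,"y": 0.8,"z": 0,"rx": -8.7,"ry": 0,"rz": 0,"hand": 30}
    - {"x": -0.5,"y": 0.8,"z": 0,"rx": -9.7,"ry": 0,"rz": 0,"hand": 30}
    - {"x": -0.5,"y": 0.8,"z": 0,"rx": -10.7,"ry": 0,"rz": 0,"hand": 30}
    - {"x": -0.5,"y": 0.8,"z": 0,"rx": -11.25,"ry": 0,"rz": 0,"hand": 30}

```text
t: 6.75
position: [0.5387, 0.0376, 0.2481]
ee_rot: [-0.099, 0.701, 0.099, 0.7]
contact_force: [-0.2, -0.1, -2.5]
finger_gap: 0.501
```

move_arm:
  deltas:
    - {"x": 0,"y": 0,"z": 0,"rx": -0.7,"ry": 0,"rz": 0,"hand": 30}
    - {"x": 0,"y": 0,"z": 0,"rx": -1.7,"ry": 0,"rz": 0,"hand": 30}
    - {"x": 0,"y": 0,"z": 0,"rx": -2.7,"ry": 0,"rz": 0,"hand": 30}
    - {"x": 0,"y": 0,"z": 0,"rx": -3.7,"ry": 0,"rz": 0,"hand": 30}
    - {"x": 0,"y": 0,"z": 0,"rx": -4.7,"ry": 0,"rz": 0,"hand": 30}
    - {"x": 0,"y": 0,"z": 0,"rx": -5.7,"ry": 0,"rz": 0,"hand": 30}
    - {"x": 0,"y": 0,"z": 0,"rx": -6.7,"ry": 0,"rz": 0,"hand": 30}
    - {"x": 0,"y": 0,"z": 0,"rx": -7.7,"ry": 0,"rz": 0,"hand": 30}
    - {"x": 0,"y": 0,"z": 0,"rx": -8.7,"ry": 0,"rz": 0,"hand": 30}
    - {"x": 0,"y": 0,"z": 0,"rx": -9.7,"ry": 0,"rz": 0,"hand": 30}
    - {"x": 0,"y": 0,"z": 0,"rx": -10.7,"ry": 0,"rz": 0,"hand": 30}
    - {"x": 0,"y": 0,"z": 0,"rx": -11.25,"ry": 0,"rz": 0,"hand": 30}
    - {"x": 0,"y": 0,"z": 0,"rx": -11.25,"ry": 0,"rz": 0,"hand": 30}
    - {"x": 0,"y": 0,"z": 0,"rx": -11.25,"ry": 0,"rz": 0,"hand": 30}
    - {"x": 0,"y": 0,"z": 0,"rx": -11.25,"ry": 0,"rz": 0,"hand": 30}

```text
t: 8.25
position: [0.539, 0.0376, 0.2485]
ee_rot: [-0.564, 0.427, 0.564, 0.427]
contact_force: [0.1, -0.1, -2.6]
finger_gap: 0.501
```

```bash
python3 - <<'E'
from h import *
s=env.get_state();print(s["t"],s["position"],s["contact_force"],s["finger_gap"],s["joints"].round(3))
n=np.array([-.2723,.9622]);e=np.array([.9622,.2723]);p=s["position"]
print("e,n",p[:2]@e,p[:2]@n); print(goal([*(e*.528+n*-.1111),.1744],np.radians(105.8)))
E
```

```text
8.25 [0.53902152 0.037591   0.24847512] [ 0.14699713 -0.13600751 -2.6169319 ] 0.5012691305490612 [-0.011  0.353  1.937  0.     0.853 -1.856]
e,n 0.5288825336619811 -0.11060549967118702
(array([ 1.852,  0.021, -0.013]), array([-0.01 ,  0.001, -0.004]))
```

move_arm:
  deltas:
    - {"x": 0.6,"y": 0.02,"z": 0,"rx": 0,"ry": 0,"rz": 0,"hand": 30}
    - {"x": 1.2,"y": 0.02,"z": 0,"rx": 0,"ry": 0,"rz": 0,"hand": 30}
    - {"x": 1.6,"y": 0.02,"z": 0,"rx": 0,"ry": 0,"rz": 0,"hand": 30}
    - {"x": 1.7,"y": 0.02,"z": 0,"rx": 0,"ry": 0,"rz": 0,"hand": 30}
    - {"x": 1.78,"y": 0.02,"z": 0,"rx": 0,"ry": 0,"rz": 0,"hand": 30}
    - {"x": 1.82,"y": 0.02,"z": 0,"rx": 0,"ry": 0,"rz": 0,"hand": 30}
    - {"x": 1.82,"y": 0.02,"z": 0,"rx": 0,"ry": 0,"rz": 0,"hand": 30}

```text
t: 8.95
position: [0.5389, 0.0374, 0.1766]
ee_rot: [0.564, -0.426, -0.563, -0.427]
contact_force: [0.4, 0.2, -3.2]
finger_gap: 0.507
```

move_arm:
  deltas:
    - {"x": 0.03,"y": 0,"z": 0,"rx": 0,"ry": 0,"rz": 0,"hand": 30}
    - {"x": 0.05,"y": 0,"z": 0,"rx": 0,"ry": 0,"rz": 0,"hand": 30}
    - {"x": 0.05,"y": 0,"z": 0,"rx": 0,"ry": 0,"rz": 0,"hand": 30}

```text
t: 9.25
position: [0.5388, 0.0374, 0.1745]
ee_rot: [0.564, -0.426, -0.564, -0.427]
contact_force: [-0.6, 0.7, -1.2]
finger_gap: 0.503
```

move_arm:
  deltas:
    - {"x": 0,"y": 0,"z": 0,"rx": 0,"ry": 0,"rz": 0,"hand": 50}
    - {"x": 0,"y": 0,"z": 0,"rx": 0,"ry": 0,"rz": 0,"hand": 60}
    - {"x": 0,"y": 0,"z": 0,"rx": 0,"ry": 0,"rz": 0,"hand": 72}
    - {"x": 0,"y": 0,"z": 0,"rx": 0,"ry": 0,"rz": 0,"hand": 80}
    - {"x": 0,"y": 0,"z": 0,"rx": 0,"ry": 0,"rz": 0,"hand": 80}
    - {"x": -0.4,"y": 0,"z": 0,"rx": 0,"ry": 0,"rz": 0,"hand": 80}
    - {"x": -1.0,"y": 0,"z": 0,"rx": 0,"ry": 0,"rz": 0,"hand": 80}
    - {"x": -1.8,"y": 0.3,"z": 0,"rx": 0,"ry": 0,"rz": 0,"hand": 80}
    - {"x": -2.6,"y": 0.6,"z": 0,"rx": 1,"ry": 0,"rz": 0,"hand": 80}
    - {"x": -3.1,"y": 0.9,"z": 0,"rx": 2,"ry": 0,"rz": 0,"hand": 80}
    - {"x": -3.1,"y": 1.2,"z": 0,"rx": 3,"ry": 0,"rz": 0,"hand": 80}
    - {"x": -3.1,"y": 1.55,"z": 0,"rx": 4,"ry": 0,"rz": 0,"hand": 80}
    - {"x": -3.1,"y": 1.55,"z": 0,"rx": 5,"ry": 0,"rz": 0,"hand": 80}
    - {"x": -3.1,"y": 1.55,"z": 0,"rx": 6,"ry": 0,"rz": 0,"hand": 80}
    - {"x": -3.1,"y": 1.55,"z": 0,"rx": 7,"ry": 0,"rz": 0,"hand": 80}
    - {"x": -3.1,"y": 1.55,"z": 0,"rx": 8,"ry": 0,"rz": 0,"hand": 80}
    - {"x": -3.1,"y": 1.55,"z": 0,"rx": 9,"ry": 0,"rz": 0,"hand": 80}
    - {"x": -3.1,"y": 1.55,"z": 0,"rx": 10,"ry": 0,"rz": 0,"hand": 80}
    - {"x": -3.1,"y": 1.55,"z": 0,"rx": 11,"ry": 0,"rz": 0,"hand": 80}
    - {"x": -3.1,"y": 1.55,"z": 0,"rx": 11.25,"ry": 0,"rz": 0,"hand": 80}

```text
t: 11.25
position: [0.4786, 0.0205, 0.2978]
ee_rot: [-0.096, 0.701, 0.096, 0.701]
contact_force: [0.5, 0.8, 0.6]
finger_gap: 0.941
```

move_arm:
  deltas:
    - {"x": 0,"y": 0,"z": 0,"rx": 1,"ry": 0,"rz": 0,"hand": 80}
    - {"x": 0,"y": 0,"z": 0,"rx": 2,"ry": 0,"rz": 0,"hand": 80}
    - {"x": 0,"y": 0,"z": 0,"rx": 3,"ry": 0,"rz": 0,"hand": 80}
    - {"x": 0,"y": 0,"z": 0,"rx": 4,"ry": 0,"rz": 0,"hand": 80}
    - {"x": 0,"y": 0,"z": 0,"rx": 5,"ry": 0,"rz": 0,"hand": 80}
    - {"x": 0,"y": 0,"z": 0,"rx": 6,"ry": 0,"rz": 0,"hand": 80}
    - {"x": 0,"y": 0,"z": 0,"rx": 7,"ry": 0,"rz": 0,"hand": 80}
    - {"x": 0,"y": 0,"z": 0,"rx": 8,"ry": 0,"rz": 0,"hand": 80}
    - {"x": 0,"y": 0,"z": 0,"rx": 9,"ry": 0,"rz": 0,"hand": 80}
    - {"x": 0,"y": 0,"z": 0,"rx": 10,"ry": 0,"rz": 0,"hand": 80}
    - {"x": 0,"y": 0,"z": 0,"rx": 11,"ry": 0,"rz": 0,"hand": 80}
    - {"x": 0,"y": 0,"z": 0,"rx": 11.25,"ry": 0,"rz": 0,"hand": 80}
    - {"x": 0,"y": 0,"z": 0,"rx": 11.25,"ry": 0,"rz": 0,"hand": 80}
    - {"x": 0,"y": 0,"z": 0,"rx": 11.25,"ry": 0,"rz": 0,"hand": 80}
    - {"x": 0,"y": 0,"z": 0,"rx": 11.25,"ry": 0,"rz": 0,"hand": 80}

```text
t: 12.75
position: [0.4787, 0.0205, 0.2979]
ee_rot: [0.426, 0.564, -0.426, 0.564]
contact_force: [0.4, -0.3, -0.3]
finger_gap: 0.939
```

```bash
python3 - <<'E'
from h import *
import pickle
s=env.get_state();print(s["t"],s["position"],s["contact_force"],s["finger_gap"],s["joints"].round(3))
c=env.camera("wrist");pickle.dump(c,open("w4.pkl","wb"))
a=ortho(c,.03,.42,.70,-.06,.14);b=cv2.resize(c["img"],(420,315));b=np.vstack([b,np.zeros((245,420,3),np.uint8)])
a2=a[:560]
cv2.imwrite("pics/o4.png",np.hstack([a2,b[:560,:400]]))
E
```

```text
12.75 [0.47869397 0.02049499 0.29788158] [ 0.42926276 -0.30952071 -0.34014281] 0.9390943087368356 [-0.048  0.167  2.054  0.     0.921  1.247]Traceback (most recent call last):
  File "<stdin>", line 7, in <module>
    return _nx.concatenate(arrs, 1, dtype=dtype, casting=casting)
           ~~~~~~~~~~~~~~~^^^^^^^^^^^^^^^^^^^^^^^^^^^^^^^^^^^^^^^
ValueError: all the input array dimensions except for the concatenation axis must match exactly, but along dimension 0, the array at index 0 has size 559 and the array at index 1 has size 560
```

```bash
python3 - <<'E'
from h import *
import pickle
c=pickle.load(open("w4.pkl","rb"))
a=ortho(c,.03,.42,.70,-.06,.14)
cv2.imwrite("pics/o4.png",a)
W=lambda p:np.array([.70-p[1]/2000,.14-p[0]/2000])
h=cv2.cvtColor(a,cv2.COLOR_BGR2HSV)
n=np.array([-.2723,.9622]);e=np.array([.9622,.2723])
m=cv2.inRange(h,(10,120,80),(30,255,255));k,_,st,ct=cv2.connectedComponentsWithStats(m)
br=sorted([(st[i,4],tuple(ct[i].round(1))) for i in range(1,k)],key=lambda q:-q[0])[:4]
for q,p in br: print("brass",q,p,"e,n",(W(p)@e).round(4),(W(p)@n).round(4))
m=cv2.inRange(h,(100,110,60),(130,255,255));m=cv2.morphologyEx(m,cv2.MORPH_CLOSE,np.ones((15,15)))
k,_,st,ct=cv2.connectedComponentsWithStats(m);i=1+st[1:,4].argmax()
v,u=np.nonzero(_==i);r=cv2.minAreaRect(np.stack([u,v],1).astype(np.float32));print("blue",r,"e,n",W(r[0])@e,W(r[0])@n)
E
```

```text
brass 404 (np.float64(159.6), np.float64(234.8)) e,n 0.577 -0.1007
brass 396 (np.float64(198.4), np.float64(223.5)) e,n 0.5771 -0.1209
brass 78 (np.float64(396.4), np.float64(331.7)) e,n 0.4981 -0.2014
blue ((238.2169952392578, 435.5093994140625), (87.91075897216797, 88.04810333251953), 74.05460357666016) e,n 0.46970518404006956 -0.1112135916793823
```

View pics/o4.png

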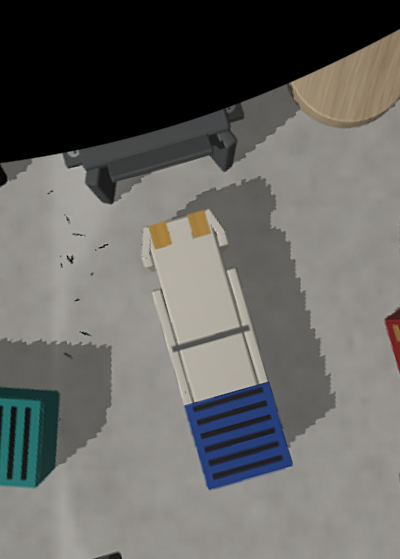

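The pack lies flat and released: blue grip centre at (238,435), aligned within about 0.2° and 0.2 mm of the dock axis, contacts at (160,235)/(198,224) facing the dock. I'll descend onto the grip and close on it.

move_arm:
  deltas:
    - {"x": 0.8,"y": 0.02,"z": 0.01,"rx": 0,"ry": 0,"rz": 0,"hand": 80}
    - {"x": 1.6,"y": 0.02,"z": 0.01,"rx": 0,"ry": 0,"rz": 0,"hand": 80}
    - {"x": 2.4,"y": 0.02,"z": 0.01,"rx": 0,"ry": 0,"rz": 0,"hand": 80}
    - {"x": 2.8,"y": 0.02,"z": 0.01,"rx": 0,"ry": 0,"rz": 0,"hand": 75}
    - {"x": 3.05,"y": 0.02,"z": 0.01,"rx": 0,"ry": 0,"rz": 0,"hand": 65}
    - {"x": 3.08,"y": 0.02,"z": 0.01,"rx": 0,"ry": 0,"rz": 0,"hand": 60}
    - {"x": 3.08,"y": 0.02,"z": 0.01,"rx": 0,"ry": 0,"rz": 0,"hand": 60}
    - {"x": 3.08,"y": 0.02,"z": 0.01,"rx": 0,"ry": 0,"rz": 0,"hand": 45}
    - {"x": 3.08,"y": 0.02,"z": 0.01,"rx": 0,"ry": 0,"rz": 0,"hand": 30}
    - {"x": 3.08,"y": 0.02,"z": 0.01,"rx": 0,"ry": 0,"rz": 0,"hand": 30}
    - {"x": 3.08,"y": 0.02,"z": 0.01,"rx": 0,"ry": 0,"rz": 0,"hand": 30}
    - {"x": 3.08,"y": 0.02,"z": 0.01,"rx": 0,"ry": 0,"rz": 0,"hand": 30}
    - {"x": 3.08,"y": 0.02,"z": 0.01,"rx": 0,"ry": 0,"rz": 0,"hand": 30}
  grip_force: 60

```text
t: 14.1
position: [0.4806, 0.0203, 0.1761]
ee_rot: [0.427, 0.563, -0.426, 0.565]
contact_force: [-0.5, -0.4, 6.4]
finger_gap: 0.503
```

move_arm:
  deltas:
    - {"x": 0,"y": 0.3,"z": 0,"rx": 0,"ry": 0,"rz": 0,"hand": 30}
    - {"x": 0,"y": 0.6,"z": 0,"rx": 0,"ry": 0,"rz": 0,"hand": 30}
    - {"x": 0,"y": 0.85,"z": 0,"rx": 0,"ry": 0,"rz": 0,"hand": 30}
    - {"x": 0,"y": 1.1,"z": 0,"rx": 0,"ry": 0,"rz": 0,"hand": 30}
    - {"x": 0,"y": 1.3,"z": 0,"rx": 0,"ry": 0,"rz": 0,"hand": 30}
    - {"x": 0,"y": 1.5,"z": 0,"rx": 0,"ry": 0,"rz": 0,"hand": 30}
    - {"x": 0,"y": 1.5,"z": 0,"rx": 0,"ry": 0,"rz": 0,"hand": 30}

```text
t: 14.8
position: [0.5377, 0.0366, 0.176]
ee_rot: [0.426, 0.564, -0.427, 0.564]
contact_force: [-2.2, -0.8, 8.5]
finger_gap: 0.503
```

move_arm:
  deltas:
    - {"x": 0,"y": 0.12,"z": 0,"rx": 0,"ry": 0,"rz": 0,"hand": 30}
    - {"x": 0,"y": 0.25,"z": 0,"rx": 0,"ry": 0,"rz": 0,"hand": 30}
    - {"x": 0,"y": 0.37,"z": 0,"rx": 0,"ry": 0,"rz": 0,"hand": 30}
    - {"x": 0,"y": 0.5,"z": 0,"rx": 0,"ry": 0,"rz": 0,"hand": 30}
    - {"x": 0,"y": 0.5,"z": 0,"rx": 0,"ry": 0,"rz": 0,"hand": 30}

```text
t: 15.3
position: [0.5562, 0.0419, 0.176]
ee_rot: [0.426, 0.565, -0.427, 0.563]
contact_force: [-3.7, -0.4, 10.2]
finger_gap: 0.505
```

move_arm:
  deltas:
    - {"x": 0,"y": 0.12,"z": 0,"rx": 0,"ry": 0,"rz": 0,"hand": 30}
    - {"x": 0,"y": 0.25,"z": 0,"rx": 0,"ry": 0,"rz": 0,"hand": 30}
    - {"x": 0,"y": 0.37,"z": 0,"rx": 0,"ry": 0,"rz": 0,"hand": 30}
    - {"x": 0,"y": 0.45,"z": 0,"rx": 0,"ry": 0,"rz": 0,"hand": 30}
    - {"x": 0,"y": 0.45,"z": 0,"rx": 0,"ry": 0,"rz": 0,"hand": 30}

```text
t: 15.8
position: [0.5711, 0.0462, 0.176]
ee_rot: [0.423, 0.567, -0.429, 0.561]
contact_force: [-13.2, -3.9, 18.7]
finger_gap: 0.505
```

move_arm:
  deltas:
    - {"x": 0,"y": 0.06,"z": 0,"rx": 0,"ry": 0,"rz": 0,"hand": 30}
    - {"x": 0,"y": 0.12,"z": 0,"rx": 0,"ry": 0,"rz": 0,"hand": 30}
    - {"x": 0,"y": 0.12,"z": 0,"rx": 0,"ry": 0,"rz": 0,"hand": 30}

```text
t: 16.1
position: [0.576, 0.0476, 0.176]
ee_rot: [0.424, 0.566, -0.429, 0.562]
contact_force: [-11.1, -3.2, 15.8]
finger_gap: 0.504
```

move_arm:
  deltas:
    - {"x": 0,"y": 0.05,"z": 0,"rx": 0,"ry": 0,"rz": 0,"hand": 30}
    - {"x": 0,"y": 0.1,"z": 0,"rx": 0,"ry": 0,"rz": 0,"hand": 30}
    - {"x": 0,"y": 0.1,"z": 0,"rx": 0,"ry": 0,"rz": 0,"hand": 30}

```text
t: 16.4
position: [0.5818, 0.049, 0.176]
ee_rot: [0.426, 0.564, -0.427, 0.563]
contact_force: [-0.2, -1.9, 4.5]
finger_gap: 0.503
```

move_arm:
  deltas:
    - {"x": 0,"y": 0.03,"z": 0,"rx": 0,"ry": 0,"rz": 0,"hand": 30}
    - {"x": 0,"y": 0.05,"z": 0,"rx": 0,"ry": 0,"rz": 0,"hand": 30}
    - {"x": 0,"y": 0.05,"z": 0,"rx": 0,"ry": 0,"rz": 0,"hand": 30}

```text
t: 16.7
position: [0.5838, 0.0496, 0.176]
ee_rot: [0.426, 0.565, -0.427, 0.563]
contact_force: [-4.4, -1.5, 9.7]
finger_gap: 0.505
```

move_arm:
  deltas:
    - {"x": 0,"y": 0.03,"z": 0,"rx": 0,"ry": 0,"rz": 0,"hand": 30}
    - {"x": 0,"y": 0.06,"z": 0,"rx": 0,"ry": 0,"rz": 0,"hand": 30}
    - {"x": 0,"y": 0.06,"z": 0,"rx": 0,"ry": 0,"rz": 0,"hand": 30}

```text
t: 17.0
position: [0.5853, 0.0501, 0.176]
ee_rot: [0.425, 0.566, -0.428, 0.563]
contact_force: [-7.2, -1.7, 13.0]
finger_gap: 0.501
```

move_arm:
  deltas:
    - {"x": 0,"y": 0.04,"z": 0,"rx": 0,"ry": 0,"rz": 0,"hand": 30}
    - {"x": 0,"y": 0.08,"z": 0,"rx": 0,"ry": 0,"rz": 0,"hand": 30}
    - {"x": 0,"y": 0.08,"z": 0,"rx": 0,"ry": 0,"rz": 0,"hand": 30}

```text
t: 17.3
position: [0.5869, 0.0505, 0.176]
ee_rot: [0.423, 0.567, -0.429, 0.561]
contact_force: [-13.7, -5.4, 18.6]
finger_gap: 0.506
```

move_arm:
  deltas:
    - {"x": 0,"y": -0.03,"z": 0,"rx": 0,"ry": 0,"rz": 0,"hand": 30}
    - {"x": 0,"y": -0.03,"z": 0,"rx": 0,"ry": 0,"rz": 0,"hand": 50}
    - {"x": 0,"y": -0.03,"z": 0,"rx": 0,"ry": 0,"rz": 0,"hand": 60}
    - {"x": 0,"y": -0.03,"z": 0,"rx": 0,"ry": 0,"rz": 0,"hand": 75}
    - {"x": 0,"y": -0.03,"z": 0,"rx": 0,"ry": 0,"rz": 0,"hand": 75}
    - {"x": 0,"y": -0.03,"z": 0,"rx": 0,"ry": 0,"rz": 0,"hand": 75}
    - {"x": -0.5,"y": -0.03,"z": 0,"rx": 0,"ry": 0,"rz": 0,"hand": 75}
    - {"x": -1.2,"y": -0.03,"z": 0,"rx": 0,"ry": 0,"rz": 0,"hand": 75}
    - {"x": -2.0,"y": -0.03,"z": 0,"rx": 0,"ry": 0,"rz": 0,"hand": 75}
    - {"x": -3.0,"y": -0.1,"z": 0,"rx": 0,"ry": 0,"rz": 0,"hand": 75}
    - {"x": -3.2,"y": -0.1,"z": 0,"rx": 0,"ry": 0,"rz": 0,"hand": 75}
    - {"x": -3.2,"y": -0.1,"z": 0,"rx": 0,"ry": 0,"rz": 0,"hand": 75}

```text
t: 18.5
position: [0.5868, 0.0504, 0.3049]
ee_rot: [0.428, 0.563, -0.426, 0.565]
contact_force: [-0.6, 0.7, 0.3]
finger_gap: 0.878
```

```bash
python3 - <<'E'
from h import *
import pickle
s=env.get_state();print(s["t"],s["position"],s["contact_force"],s["finger_gap"])
c=env.camera("wrist");pickle.dump(c,open("w5.pkl","wb"))
a=ortho(c,.03,.49,.75,-.05,.15);b=ortho(c,.043,.49,.75,-.05,.15)
cv2.imwrite("pics/o5.png",np.hstack([a,b]))
W=lambda p:np.array([.75-p[1]/2000,.15-p[0]/2000])
n=np.array([-.2723,.9622]);e=np.array([.9622,.2723])
h=cv2.cvtColor(a,cv2.COLOR_BGR2HSV)
m=cv2.inRange(h,(100,110,60),(130,255,255));m=cv2.morphologyEx(m,cv2.MORPH_CLOSE,np.ones((15,15)))
k,l,st,ct=cv2.connectedComponentsWithStats(m);i=1+st[1:,4].argmax();v,u=np.nonzero(l==i)
r=cv2.minAreaRect(np.stack([u,v],1).astype(np.float32));print("blue",r,"e,n",W(r[0])@e,W(r[0])@n,"grip end",W(r[0])@e-.022)
E
```

```text
18.5 [0.58684191 0.05044873 0.30488557] [-0.62675882  0.650161    0.25277578] 0.8777692560511342
blue ((199.30189514160156, 327.0566101074219), (87.36131286621094, 87.91075897216797), 74.05460357666016) e,n 0.5780131118537902 -0.11125038428649901 grip end 0.5560131118537902
```

View pics/o5.png

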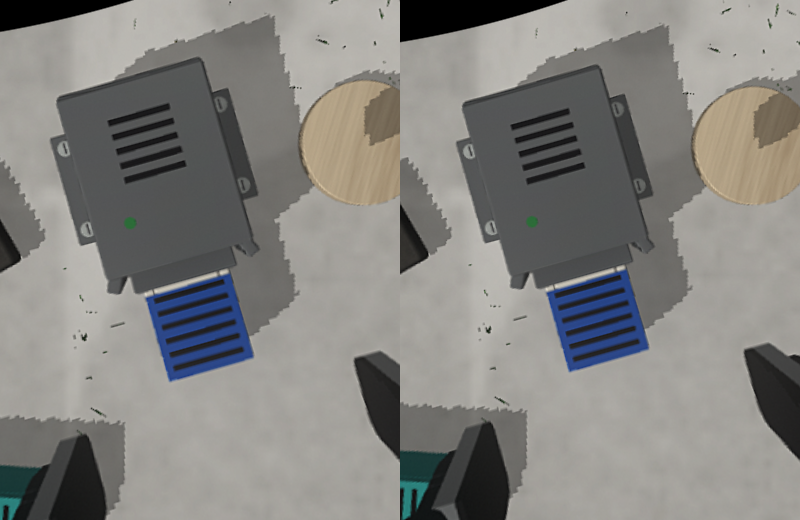

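The blue grip is outside the hood with only about a 4 mm white strip showing, square to the dock, grip end 52 mm before the estimated mouth. As a last check, I'll compare the side and scene images with those from the start to look for disturbed objects.

```bash
python3 - <<'E'
from h import *
import pickle
for nme in("scene","side"):
    o=pickle.load(open(nme+"1.pkl","rb"))["img"];c=env.camera(nme)["img"]
    d=(np.abs(o.astype(int)-c).max(2)>60).astype(np.uint8);d=cv2.morphologyEx(d,cv2.MORPH_OPEN,np.ones((2,2)))
    k,_,st,ct=cv2.connectedComponentsWithStats(d)
    print(nme,[tuple(map(int,st[i])) for i in range(1,k) if st[i,4]>15])
E
```

```text
scene [(349, 0, 129, 88, 5564), (475, 0, 31, 28, 559), (566, 0, 10, 4, 37), (552, 5, 10, 18, 84), (473, 32, 37, 26, 130), (513, 48, 34, 19, 233), (518, 55, 49, 144, 3445), (275, 67, 94, 95, 4048), (391, 85, 6, 5, 19), (371, 97, 8, 3, 18), (480, 102, 37, 93, 2116), (290, 159, 34, 69, 1317), (465, 190, 19, 43, 347), (481, 199, 40, 37, 668), (600, 203, 27, 56, 654), (420, 220, 6, 4, 16), (422, 225, 6, 9, 41), (301, 241, 21, 21, 352), (547, 244, 32, 22, 197), (570, 268, 24, 8, 75), (526, 270, 26, 9, 84), (521, 291, 7, 12, 28), (583, 295, 7, 13, 62)]
side [(0, 0, 41, 85, 2748), (21, 0, 6, 5, 22), (82, 0, 47, 105, 3453), (215, 0, 100, 39, 2211), (54, 10, 23, 63, 508), (319, 25, 35, 14, 241), (305, 44, 12, 7, 59), (325, 44, 7, 5, 18), (317, 44, 45, 47, 1404), (69, 75, 10, 7, 56), (36, 85, 12, 7, 56), (72, 87, 15, 16, 91), (128, 98, 12, 10, 64), (336, 111, 18, 2, 36), (319, 154, 33, 51, 1049), (321, 229, 24, 22, 393), (6, 238, 107, 89, 3317), (310, 243, 23, 19, 228), (394, 277, 33, 19, 212), (209, 281, 40, 21, 359), (178, 286, 31, 48, 850), (398, 290, 24, 16, 150), (422, 305, 7, 4, 22), (447, 308, 13, 12, 95), (473, 308, 8, 4, 22), (426, 314, 22, 18, 144), (252, 326, 47, 35, 577), (508, 355, 80, 101, 3286), (214, 359, 48, 35, 521), (284, 404, 57, 46, 802), (154, 423, 33, 17, 221)]
```

Apart from the pack, the changes match the arm and its shadow; the clock, disc, moss, red and turquoise areas show none. Handing in.

```bash
python3 -c "
from station import env
print(env.get_state()['t']); print(env.close_job())"
```

```text
18.65
the job is handed in; nothing more can be done
None
```

The battery pack is in the grey dock, brass contacts first, and the job was handed in at 18.65 s of the 58 s allowed. I drew the pack out, turned it half a turn in the air, set it flat on the bench and let go. I then took it by the blue grip and slid it in until it stopped.

**Fully home:** the push force rose to about 14 N at the balls and fell to about 2 N as they clicked. It then rose to about 15 N against a hard stop, while the pack moved only about 1 mm more. After I let go, the pack was square to the dock. Its grip end was about 50–52 mm outside the mouth (52 mm is expected when home), with the mouth position known only to about 2 mm. I did not tug it or measure the balls themselves.

**Bystanders:** comparing pictures from before and after showed changes that I put down to the pack, the arm and the arm's shadow. The gripper partly covered the tub in the side view, so I checked the tub less directly.

**Did not go as expected:**
- The first move call was refused because keys were missing; nothing moved.
- The push at the balls read higher than the 4 to 8 N given, probably because of bench friction and the arm's own lag.

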